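# Lay a frame rail down and push it flush into the corner jig

### The arm

A 6-joint arm with a two-finger parallel gripper is mounted at the origin on a cart in front of the work surface, level with it; the furniture and walls round the work are solid. World frame = base frame: x ahead of the robot, y to its left, z up, the work surface at z = 0. Lengths are in m, angles in rad, forces in N, time in s.
With the tool pointing down it reaches from about 0.25 to 0.725 m from the base axis. Payload 4 kg.
Tool frame: the origin (TCP) lies at the very end of the fingers, on their centre line; the grasp point (between the pads) lies 19 mm behind it; z points along the fingers, y is the line along which they close (so a half turn about z gives the same grasp; the last joint's range is limited). The gripper opens to 85 mm and grips with 20 to 120 N. Pads are 22 mm wide; open, the fingers measure 114 mm over their backs; the gripper's body (76 mm by 85 mm) begins 54 mm behind the grasp point. The pads swing forward as they close: fully open they stand 13 mm farther back than shut.
Start: joints at [1.254, 0.241, 0.005, 1.335, 0, 1.571], TCP at [0.156, 0.475, 0.202] pointing down, gripper open.
Joint ranges: [-2.72, 2.72], [-1.05, 1.87], [-1.09, 1.28], [-1.99, 2.15], [-1.42, 1.44], [-3.14, 3.14]. Speed limits (rad/s): [2.79, 2.79, 3.14, 3.14, 3.14, 3.14].

### API

Orientations are given as a unit quaternion [x, y, z, w].
In Python, from bench import manip, camera gives the robot as it stands.
- The arm moves only by the tool drive_tool, never from a script. Its argument "moves" is a list of rows, each a list of 5 numbers: the shift along the world's x, y, z in m, then the turn about the world's z in units of 6 degrees (1.0 is 6 degrees), then the finger opening in m, from 0 to 0.0854. In form: [[x, y, z, yaw, jaw], ...]. A call has 1 to 5 rows; each row is the pose to reach, as a shift and turn from the pose commanded when the call began; what a row does not reach only later rows make up. A row lasts 1/12 s, in which the tool goes at most 41.7 mm and 7.16 degrees, less where a joint would pass 70% of its speed; a pose out of reach is approached as far as the arm can. A call with a gripper value outside its range is refused whole. The fingers move at their own pace and stop on an object; "force" is the grip in N (left out, the last holds). Time passes only in rows, so rows that repeat a pose let the fingers close. It gives the time, the measured TCP pose, the force, the opening and the grip force at its end, in the units of the state.
- manip.read_state(): the state, without advancing time (a new reading comes with each control period).
- camera(name): name is "side" or "top" or "wrist"; returns a dict with "frame" (480x640x3 uint8, blue, green, red), "depth" (480x640 float32, m along the optical axis (not along the pixel's ray), 0 where there is no reading), "mtx" (3x3 intrinsics, pixels), "D" ([k1, k2, p1, p2, k3] as OpenCV has them; the pictures are not rectified), "R" (3x3) and "t" (3): a world point X has camera coordinates R X + t; the wrist camera has in their place "mount" (4x4, takes a point from camera to tool coordinates, whose origin is the TCP and whose axes are the flange's). Camera axes: x right, y down, z forward; pixel columns grow to the right and rows downward; lengths in m; the calibration is good to about 2 mm. A picture is of the moment at which its call begins: read the wrist's pose just before it.
- manip.job_done(): hands the job in; it is judged then, once.
The state is a dict: "time_s": time; "joint_positions": joint angles; "dq": joint speeds; "joint_torque": joint torques, N m; "tcp_pos": TCP position; "ee_rot": TCP orientation; "contact_force": force on the tool from outside, world axes, zero at the start; "ft_torque": the same for the moment, N m; "gripper_width": opening from 0.0 (shut) to 1.0 (fully open); "grip_force": force on a finger pad.
Only numpy, scipy, OpenCV 4.12 (cv2) and the standard library are available. Lean on these libraries where they do the work, as an engineer would, in place of code of your own. Each camera call takes 0.05 s, during which the arm holds its last target. There are 200 camera calls.

### The job

The wooden frame rail stands on end: without letting it topple, lay it down on one of its wide faces on the bare bench beside the corner jig and let go. Then take it again, lift it onto the base of the jig and push it home into the corner: lying flat on a wide face, one long side flush along the long fence and its red end flush against the end stop. Leave the tape measure, sanding block, roll of tape and chisel where they lie.

Things in the scene. Friction and masses are not known exactly. Their poses are not given: they have to be found in the camera images.
- rail: loose light-wood frame rail, a block 120 mm long, 56 wide, 36 thick, about 0.2 kg, one end painted red; starts standing upright on its plain end. Origin: centre of the plain end face. Own axes: z along the length from the plain to the red end, y across the 56 mm width, x across the 36 mm thickness (wide faces at x = +-18 mm)
- rail_mid (a point): centre of the rail, 60 mm from either end, same axes as the rail
- rail_red_end (a point): centre of the rail's red end face, same axes as the rail
- jig: corner jig fixed to the bench: plywood base 200 mm (own x) by 220 mm (own y), 12 mm thick, with two dark wooden fences 18 mm thick, tops 62 mm above the bench. Origin: centre of the base's underside; x points to the long fence (roughly away from the robot), y to the end stop (roughly to the robot's left), z up. The other two sides are open
- jig_corner (a point): inner corner of the jig on the base's upper face, where the inner faces of long fence and end stop meet (jig frame 82, 92, 12 mm); axes as the jig. The long fence's inner face is the plane x = 0 here, running 202 mm towards -y; the end stop's is y = 0, from x = -8 to -158 mm
- tape_measure: red tape measure, 87x78x35 mm, a bystander; origin at the centre of its underside
- sanding_block: black sanding block, 72x115x39 mm, a bystander; origin at the centre of its underside
- chisel: wood chisel, 33x260x32 mm, lying flat, a bystander; origin at the centre of its underside
- tape_roll: roll of cream masking tape lying flat, 105 mm across, 25 mm high, a bystander; origin at the centre of its underside

How it is judged:
On the way, in this order (a step that is already met when the one before it is completed fails the run):
1. the rail lies on a wide face on the bare bench, at rest and let go (angle between rail's own z axis and vertical between 1.5 and 1.64 rad and height (world z) of rail_mid below 0.022 m and linear speed of rail below 0.02 m/s and contact force between the fingers and rail below 0.1 N), for 0.2 s.
2. the rail has been taken again and is held in the fingers, lifted off the bench (height (world z) of rail_mid above 0.033 m and contact force between the fingers and rail above 1 N), for 0.1 s.
At the end, for the whole second after the job is handed in: The rail lies at rest on a wide face on the base of the jig, its red end within 2.5 mm of the end stop, its long side within 2.5 mm of the long fence, and its length square to the end stop within 0.02 rad (y of rail_red_end in the frame of jig_corner between -0.0025 and 0.002 m and x of rail_mid in the frame of jig_corner between -0.0305 and -0.026 m and angle between the z axis of rail and the y axis of jig, either way round below 0.02 rad and z of rail_mid in the frame of jig_corner between 0.015 and 0.021 m and linear speed of rail below 0.01 m/s); the robot touches nothing.
It fails at once if the rail toppled or was knocked over (turning faster than 8 rad/s) (angular speed of rail above 8 rad/s).
It fails at once if a bystander (tape measure, sanding block, roll of tape or chisel) was shifted by more than 30 mm (distance of any of tape_measure, sanding_block, tape_roll, chisel from where it was at the start of the episode above 0.03 m).
It also fails if it takes over 69 s, if anything falls off the work surface, if the arm or the gripper's body presses on something with over 40 N, if the wrist force passes 120 N, or if a joint passes its speed limit or range.

## Working session

There is one attempt and no reset: what is moved stays moved. The work goes in short steps, Python scripts to look and compute and a tool call to move; the robot and the scene stay as the last step left them, time stands still between calls to the robot, and variables do not carry over. Pictures are saved under pics/ and viewed, at most 10 in all, crops included, and the job is handed in when it is done.

Besides the shell and the picture viewer there is one more tool, called after ">>>" as name(argument=value, ...) on one line, values as JSON. drive_tool: Moves the arm, as the interface text tells. Its arguments: {"type":"object","properties":{"moves":{"type":"array"},"force":{"type":"number"}},"required":["moves"]}

```bash
mkdir -p pics; ls; cat > h.py <<'E'
import numpy as np, cv2
from bench import manip, camera
def cloud(c):
    h,w=c["depth"].shape
    u,v=np.meshgrid(np.arange(w),np.arange(h))
    p=cv2.undistortPoints(np.stack([u,v],-1).reshape(-1,1,2).astype(np.float32),c["mtx"],c["D"]).reshape(h,w,2)
    d=c["depth"]; P=np.dstack([p*d[...,None],d])
    W=(P-c["t"])@c["R"]   # R^T (P-t)
    W[d==0]=np.nan
    return W
E
python3 - <<'E'
from h import *
print(manip.read_state())
for n in("top","side"):
    c=camera(n); cv2.imwrite(f"pics/{n}0.png",c["frame"]); W=cloud(c); np.save(f"{n}0.npy",W)
    print(n,W[240,320],c["t"],c["R"])
E
```

```text
pics
{'time_s': 0.0, 'joint_positions': array([ 1.25401974e+00,  2.41375651e-01,  3.72862614e-03,  1.33516272e+00,
       -1.65125624e-05,  1.57079292e+00]), 'dq': array([-0.00056904, -0.00093453, -0.00098793, -0.00129007, -0.00041004,
        0.00106858]), 'joint_torque': array([ 1.23883792e-04, -3.72319794e+01,  2.52405506e+01,  1.67767634e-02,
        6.94488358e-05,  1.76928467e-06]), 'tcp_pos': array([0.15554809, 0.47448082, 0.20143331]), 'ee_rot': array([ 1.57725108e-01,  9.87482545e-01, -9.95409313e-04, -1.50633762e-04]), 'contact_force': array([-0.12553178,  0.4795499 , -0.15455583]), 'ft_torque': array([ 0.03692425, -0.00146821, -0.05019262]), 'grip_force': 0.0, 'gripper_width': 1.0027006683115565}
top [ 0.67833521 -0.02089228  0.00190611] [-0.07153019  0.62216247  1.51665469] [[ 0.09456518 -0.99549927  0.00621586]
 [-0.94290226 -0.09156838 -0.32023515]
 [ 0.31936303  0.02442214 -0.94731769]]
side [ 0.70619114  0.1341386  -0.00293816] [-0.62799125  0.21272852  1.52234802] [[ 0.95621786 -0.29256479  0.00729754]
 [-0.18561679 -0.62557051 -0.7577651 ]
 [ 0.22626051  0.72323397 -0.65248663]]
```

View pics/top0.png

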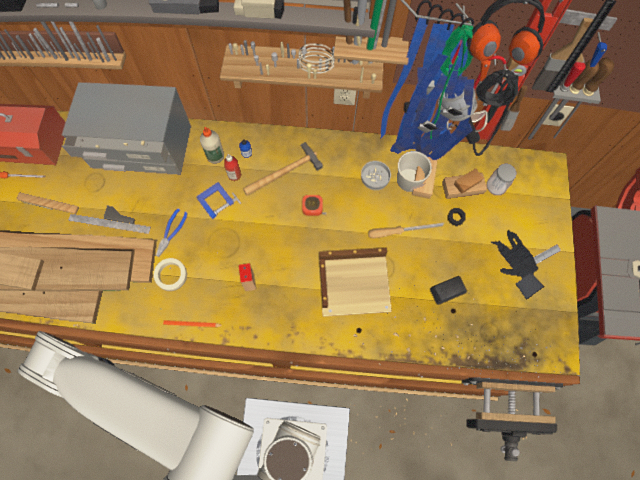

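View pics/side0.png

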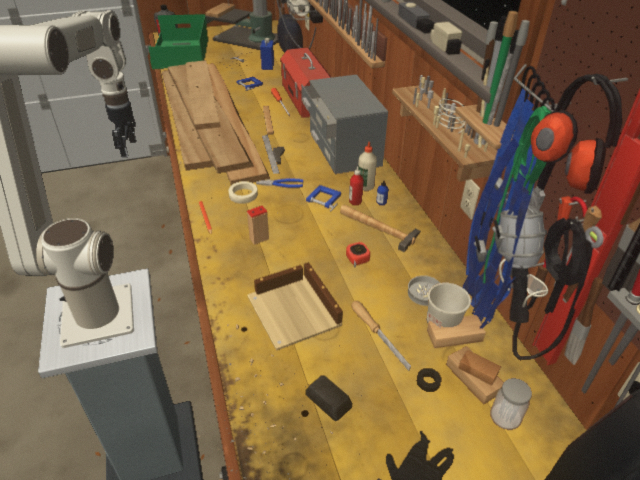

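The top view shows the standing rail with its red end up at about (247,275), and the jig centred near (355,282) with its long fence on the far side and its end stop on the left. The tape roll is at (170,275), the tape measure at (312,204), the chisel at (405,230) and the sanding block at (448,290). The side view shows the rail at about (258,225) with clear bench around it.

```bash
python3 - <<'E'
from h import *
for n,rb,jb in(("top",(225,255,275,300),(310,240,400,325)),("side",(240,195,280,250),(240,255,350,355))):
    W=np.load(n+"0.npy")
    f=cv2.imread(f"pics/{n}0.png").astype(int)
    def sub(b): return W[b[1]:b[3],b[0]:b[2]].reshape(-1,3),f[b[1]:b[3],b[0]:b[2]].reshape(-1,3)
    P,C=sub(rb)
    m=(P[:,2]>.105)&(P[:,2]<.135); Q=P[m]; print(n,"top pts",m.sum(),Q.mean(0),Q.min(0),Q.max(0))
    print(cv2.minAreaRect(Q[:,:2].astype(np.float32)*1000))
    m=(P[:,2]>.02)&(P[:,2]<.135); print("rail all",cv2.minAreaRect(P[m][:,:2].astype(np.float32)*1000))
    # bench red contrast
    P,C=sub(jb)
    for lo,hi,t in((.005,.022,"base"),(.054,.072,"fence")):
        m=(P[:,2]>lo)&(P[:,2]<hi); Q=P[m]; print(t,m.sum(),Q[:,2].mean(),cv2.minAreaRect(Q[:,:2].astype(np.float32)*1000))
    cr=f"pics/{n}c.png"
a=cv2.imread("pics/top0.png")[225:335,150:410]; cv2.imwrite("pics/c.png",cv2.resize(a,None,fx=3,fy=3,interpolation=2))
E
```

```text
top top pts 231 [0.51164899 0.19287366 0.11901427] [0.48072155 0.16974694 0.10569045] [0.54229733 0.21574077 0.12847316]
((513.1477661132812, 193.51495361328125), (58.91299819946289, 36.66123962402344), 14.130542755126953)
rail all ((512.92578125, 193.32778930664062), (59.46684265136719, 36.64943313598633), 13.70811653137207)
base 3720 0.012006705946703963 ((547.8047485351562, -148.63246154785156), (281.63427734375, 295.6372375488281), 5.368811130523682)
fence 654 0.061416978603893044 ((552.234130859375, -140.5746612548828), (178.02737426757812, 219.75868225097656), 9.355072021484375)
side top pts 181 [0.51120049 0.1874856  0.11585929] [0.48107261 0.16501755 0.10529797] [0.54111064 0.21638288 0.12556273]
((511.8636779785156, 191.2345428466797), (58.50177764892578, 43.28909683227539), 18.297134399414062)
rail all ((510.57232666015625, 289.086181640625), (62.7828254699707, 255.6352996826172), 1.1103864908218384)
base 3966 0.012304739328735008 ((554.0740966796875, -111.98371887207031), (383.5875549316406, 337.48077392578125), 74.32121276855469)
fence 669 0.06046935237388041 ((590.8386840820312, -100.60498046875), (142.58200073242188, 276.7231750488281), 46.93071365356445)
```

View pics/c.png

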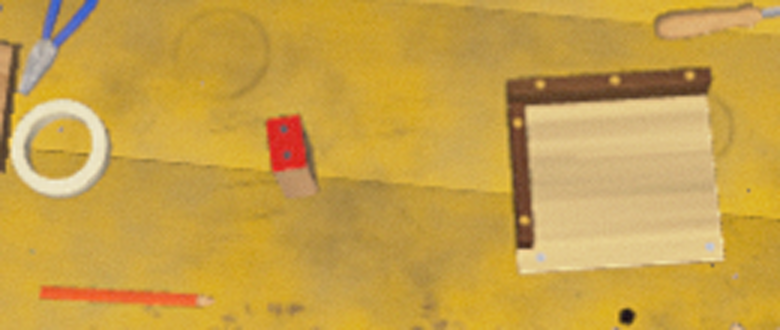

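The crop shows the rail's red top centred near (285,143) in crop pixels, with its 56 mm width running nearly along world x. The tape roll is to its left and the jig to its right, with pencil and pliers well away. The measured top face of 59x37 mm at z = 0.119 matches the rail. I'll fit the jig pose next.

```bash
python3 - <<'E'
from h import *
from scipy.optimize import least_squares
for n,jb in(("top",(310,240,400,325)),("side",(240,255,350,355))):
    W=np.load(n+"0.npy"); P=W[jb[1]:jb[3],jb[0]:jb[2]]
    def comp(lo,hi):
        m=((P[...,2]>lo)&(P[...,2]<hi)).astype(np.uint8)
        k,l,s,c=cv2.connectedComponentsWithStats(m,connectivity=4); i=1+s[1:,4].argmax(); return P[l==i]
    b=comp(.0085,.016);f=comp(.057,.066)
    for t,Q in(("base",b),("fence",f)): print(n,t,len(Q),cv2.minAreaRect(Q[:,:2].astype(np.float32)*1000))
    # fit fence top L: long strip x in[82,100]mm,y[-110,110]; stop y[92,110], x[-76..100]
    F=f[:,:2]
    def sd(p):
        c,s=np.cos(p[2]),np.sin(p[2]); d=F-p[:2]; x=d@[c,s]; y=d@[-s,c]
        bx=lambda x0,x1,y0,y1: np.hypot(np.maximum(abs(x-(x0+x1)/2)-(x1-x0)/2,0),np.maximum(abs(y-(y0+y1)/2)-(y1-y0)/2,0))
        return np.r_[np.minimum(bx(.082,.1,-.11,.11),bx(-.076,.1,.092,.11))*1000, ]
    r=min((least_squares(sd,[.54,-.08+dy,a],loss="soft_l1") for dy in(-.03,0,.03) for a in(0,.07)),key=lambda r:r.cost); print("L fit",r.x,r.cost/len(F))
W=np.load("top0.npy");f=cv2.imread("pics/top0.png")
m=(W[...,2]>.01)&(W[...,2]<.035); m[:,:150]=0;m[:,190:]=0;m[:255]=0;m[295:]=0
Q=W[m];print("roll",Q.min(0),Q.max(0))
E
```

```text
top base 1978 ((533.806884765625, -154.7725067138672), (185.912353515625, 200.66957092285156), 9.3484525680542)
top fence 299 ((629.03369140625, -128.15530395507812), (20.36943244934082, 219.36825561523438), 9.601907730102539)
L fit [ 0.53965445 -0.14236007  0.16158048] 0.009946172624189628
side base 3036 ((532.168212890625, -147.16294860839844), (189.18508911132812, 222.50485229492188), 9.802748680114746)
side fence 331 ((628.084228515625, -133.79583740234375), (19.700206756591797, 218.29017639160156), 9.301421165466309)
L fit [ 0.53834144 -0.14840679  0.16454846] 0.005450313160777273
roll [0.45513551 0.39095041 0.01006767] [0.56738001 0.53050519 0.03460915]
```

>>> drive_tool(moves=[[0.031,-0.025,-0.003,-0.85,0.0854],[0.062,-0.05,-0.006,-1.7,0.0854],[0.093,-0.075,-0.009,-2.55,0.0854],[0.124,-0.1,-0.012,-3.4,0.0854],[0.155,-0.125,-0.015,-4.25,0.0854]], force=25)

```text
time_s: 0.52
tcp_pos: [0.3115, 0.3486, 0.1868]
ee_rot: [0.373, 0.928, -0.0, -0.0]
contact_force: [0.0, 0.3, 0.1]
gripper_width: 0.998
grip_force: 0.0
```

>>> drive_tool(moves=[[0.031,-0.025,-0.003,-0.85,0.0854],[0.062,-0.05,-0.006,-1.7,0.0854],[0.093,-0.075,-0.009,-2.55,0.0854],[0.124,-0.1,-0.012,-3.4,0.0854],[0.155,-0.125,-0.015,-4.25,0.0854]])

```text
time_s: 0.93
tcp_pos: [0.4667, 0.2234, 0.1718]
ee_rot: [0.569, 0.822, -0.0, -0.0]
contact_force: [-0.3, 0.2, -0.6]
gripper_width: 0.997
grip_force: 0.0
```

>>> drive_tool(moves=[[0.024,-0.019,0,-0.6,0.0854],[0.04,-0.032,0,-1.17,0.0854],[0.048,-0.0375,0,-1.17,0.0854],[0.048,-0.0375,0,-1.17,0.0854],[0.048,-0.0375,0,-1.17,0.0854]])

```text
time_s: 1.35
tcp_pos: [0.5131, 0.1878, 0.1718]
ee_rot: [0.616, 0.787, -0.0, -0.001]
contact_force: [-0.2, -0.6, -0.3]
gripper_width: 1.001
grip_force: 0.0
```

```bash
cat >> h.py <<'E'
from scipy.spatial.transform import Rotation as Ro
def wrist():
    s=manip.read_state(); c=camera("wrist"); M=np.array(c["mount"])
    R=Ro.from_quat(s["ee_rot"]).as_matrix(); Rc=R@M[:3,:3]; tc=R@M[:3,3]+s["tcp_pos"]
    c["R"]=Rc.T; c["t"]=-Rc.T@tc
    return s,c,cloud(c)
E
python3 - <<'E'
from h import *
s,c,W=wrist(); f=c["frame"].astype(int)
cv2.imwrite("pics/w1.png",c["frame"])
m=(f[...,2]>110)&(f[...,1]<70)&(f[...,0]<70)&(W[...,2]>.1)&(W[...,2]<.14)
Q=W[m];print(m.sum(),Q.mean(0),Q[:,2].std(),cv2.minAreaRect(Q[:,:2].astype(np.float32)*1000),s["tcp_pos"],np.isfinite(W).mean())
E
```

```text
3961 [0.51395972 0.19655311 0.11921445] 0.0006744878144910044 ((514.2565307617188, 195.86781311035156), (54.527122497558594, 35.24057388305664), 14.5263032913208) [0.51307873 0.18777299 0.17181146] 0.995966796875
```

View pics/w1.png

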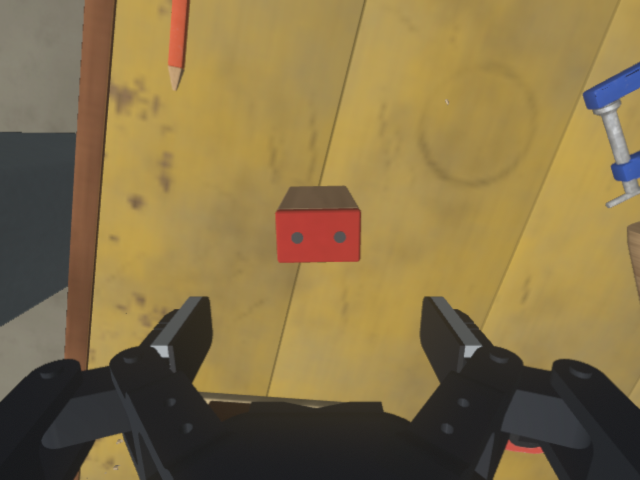

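The wrist view shows the red end face at about (319,236), squarely between the fingers. Its depth fit of 54.5x35 mm at z = 0.119 agrees with the other cameras, so I'm descending and gripping.

>>> drive_tool(moves=[[0.002,0.002,-0.03,0.05,0.0854],[0.002,0.002,-0.06,0.05,0.0854],[0.002,0.002,-0.09,0.05,0.0854],[0.002,0.002,-0.099,0.05,0.0854],[0.002,0.002,-0.099,0.05,0.0854]])

```text
time_s: 1.82
tcp_pos: [0.5122, 0.1899, 0.0708]
ee_rot: [0.614, 0.79, -0.003, -0.002]
contact_force: [-0.7, -0.4, 0.4]
gripper_width: 1.001
grip_force: 0.0
```

>>> drive_tool(moves=[[0,0,0,0,0.07],[0,0,0,0,0.062],[0,0,0,0,0.056],[0,0,0,0,0.05],[0,0,0,0,0.05]], force=20)

```text
time_s: 2.23
tcp_pos: [0.517, 0.1903, 0.0757]
ee_rot: [0.615, 0.789, 0.002, 0.001]
contact_force: [-2.1, -0.3, 7.3]
gripper_width: 0.651
grip_force: 21.0
```

>>> drive_tool(moves=[[0,0,0,0,0.045],[0,0,0,0,0.045],[0,0,0,0,0.045]], force=20)

```text
time_s: 2.48
tcp_pos: [0.517, 0.1903, 0.0757]
ee_rot: [0.615, 0.789, 0.002, 0.001]
contact_force: [-1.9, 0.6, 6.3]
gripper_width: 0.647
grip_force: 21.0
```

>>> drive_tool(moves=[[-0.0026,0.0101,0.0005,0,0.045],[-0.0052,0.0202,0.0014,0,0.045],[-0.0079,0.0305,0.0011,0,0.045],[-0.0105,0.0406,-0.0002,0,0.045],[-0.0131,0.0505,-0.0026,0,0.045]], force=20)

```text
time_s: 2.9
tcp_pos: [0.5032, 0.2411, 0.0724]
ee_rot: [0.615, 0.789, 0.001, 0.0]
contact_force: [-2.0, -0.5, 5.4]
gripper_width: 0.653
grip_force: 21.8
```

```bash
python3 - <<'E'
from h import *
s=manip.read_state();print(s["tcp_pos"],s["contact_force"],s["gripper_width"])
c=camera("side");cv2.imwrite("pics/s2.png",cv2.resize(c["frame"][150:300,180:360],None,fx=4,fy=4))
E
```

```text
[0.50317779 0.2410643  0.07242656] [-1.98860463 -0.48121588  5.40933949] 0.6531261163484495
```

View pics/s2.png

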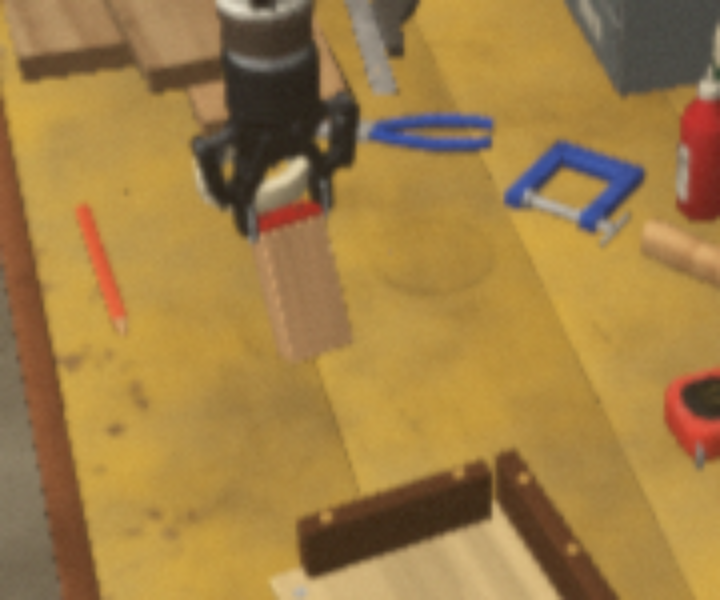

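The side crop shows the rail tilted about 30°, still gripped near its red end at (290,215), with its lower edge staying put at about (320,355). The pivot is working, so I continue the arc.

>>> drive_tool(moves=[[-0.0025,0.0097,-0.0035,0,0.045],[-0.0049,0.019,-0.0081,0,0.045],[-0.0072,0.0277,-0.0135,0,0.045],[-0.0093,0.0358,-0.0199,0,0.045],[-0.0112,0.0433,-0.0271,0,0.045]])

```text
time_s: 3.37
tcp_pos: [0.4919, 0.2873, 0.0461]
ee_rot: [0.614, 0.789, 0.003, -0.001]
contact_force: [-4.2, 5.0, 10.5]
gripper_width: 0.649
grip_force: 26.8
```

>>> drive_tool(moves=[[-0.0017,0.0067,-0.008,0,0.045],[-0.0032,0.0125,-0.0167,0,0.045],[-0.0045,0.0173,-0.0259,0,0.045],[-0.0055,0.0214,-0.035,0,0.045],[-0.0063,0.0243,-0.041,0,0.045]])

```text
time_s: 3.78
tcp_pos: [0.4858, 0.3101, 0.003]
ee_rot: [0.614, 0.789, 0.002, -0.0]
contact_force: [-0.8, 3.2, 3.2]
gripper_width: 0.649
grip_force: 29.1
```

```bash
python3 - <<'E'
from h import *
s=manip.read_state();print(s["tcp_pos"],s["contact_force"],s["gripper_width"])
c=camera("side");W=cloud(c);f=c["frame"].astype(int)
m=(f[...,2]>f[...,1]*1.12)&(W[...,2]>.008)&(W[...,2]<.06);m[:,:200]=0;m[:,310:]=0;m[:170]=0;m[255:]=0
Q=W[m];X=(Q[:,:2]-s["tcp_pos"][:2])@[-.25,.968]
for a in np.arange(-.13,.05,.02):
    k=abs(X-a)<.01
    if k.sum()>3: print(round(a,2),k.sum(),np.percentile(Q[k,2],95).round(4))
E
```

```text
[0.485782   0.31009524 0.00304853] [-0.75112027  3.22132907  3.22829442] 0.6494930178245061
-0.13 9 0.0389
-0.11 152 0.0415
-0.09 96 0.0457
-0.07 95 0.0509
-0.05 101 0.0556
-0.03 86 0.0587
-0.01 54 0.0596
0.01 11 0.0571
0.03 5 0.0099
```

```bash
python3 - <<'E'
from h import *
c=camera("side");cv2.imwrite("pics/s3.png",cv2.resize(c["frame"][160:280,180:320],None,fx=5,fy=5,interpolation=2))
W=cloud(c)
for p in [(r,cc) for r in range(200,250,6) for cc in range(240,285,8)]: print(p,W[p].round(3),c["frame"][p])
E
```

```text
(200, 240) [0.489 0.398 0.02 ] [125 159 174]
(200, 248) [0.518 0.402 0.012] [ 86 110 122]
(200, 256) [ 0.549  0.412 -0.002] [ 63 143 183]
(200, 264) [ 0.577  0.405 -0.003] [ 61 134 172]
(200, 272) [0.604 0.392 0.001] [ 64 138 174]
(200, 280) [ 0.633  0.39  -0.004] [ 60 131 167]
(206, 240) [ 0.486  0.392 -0.002] [ 55 117 179]
(206, 248) [0.502 0.304 0.059] [ 87 127 188]
(206, 256) [ 0.541  0.375 -0.001] [ 71 144 180]
(206, 264) [ 0.57   0.373 -0.005] [ 69 150 187]
(206, 272) [ 0.597  0.362 -0.004] [ 66 152 193]
(206, 280) [0.622 0.346 0.003] [ 58 134 172]
(212, 240) [0.471 0.285 0.054] [112 164 211]
(212, 248) [0.497 0.276 0.055] [108 159 208]
(212, 256) [ 0.535  0.346 -0.005] [ 91 165 204]
(212, 264) [ 0.561  0.334 -0.002] [ 69 159 199]
(212, 272) [0.587 0.319 0.004] [ 62 147 188]
(212, 280) [0.614 0.312 0.003] [ 60 141 179]
(218, 240) [0.466 0.261 0.048] [ 92 135 177]
(218, 248) [0.491 0.252 0.049] [111 161 208]
(218, 256) [0.518 0.252 0.043] [111 162 208]
(218, 264) [ 0.554  0.302 -0.003] [ 72 152 190]
(218, 272) [ 0.582  0.302 -0.009] [ 64 144 184]
(218, 280) [ 0.608  0.287 -0.004
[... 722 characters left out ...]
64) [0.532 0.203 0.001] [ 74 153 189]
(236, 272) [0.557 0.196 0.   ] [ 73 150 185]
(236, 280) [ 0.584  0.191 -0.002] [ 72 151 189]
(242, 240) [ 0.449  0.198 -0.001] [ 64 135 173]
(242, 248) [ 0.475  0.193 -0.004] [ 66 136 171]
(242, 256) [ 0.5    0.181 -0.   ] [ 59 132 169]
(242, 264) [0.525 0.173 0.001] [ 70 153 191]
(242, 272) [0.55  0.164 0.002] [ 72 147 184]
(242, 280) [ 0.576  0.16  -0.001] [ 67 146 187]
(248, 240) [ 0.444  0.169 -0.002] [ 65 129 166]
(248, 248) [ 0.469  0.163 -0.003] [ 68 130 163]
(248, 256) [ 0.494  0.156 -0.003] [ 65 122 157]
(248, 264) [ 0.519  0.147 -0.002] [ 70 153 191]
(248, 272) [ 0.544  0.14  -0.003] [ 71 160 199]
(248, 280) [ 0.569  0.131 -0.001] [ 66 150 188]
```

View pics/s3.png

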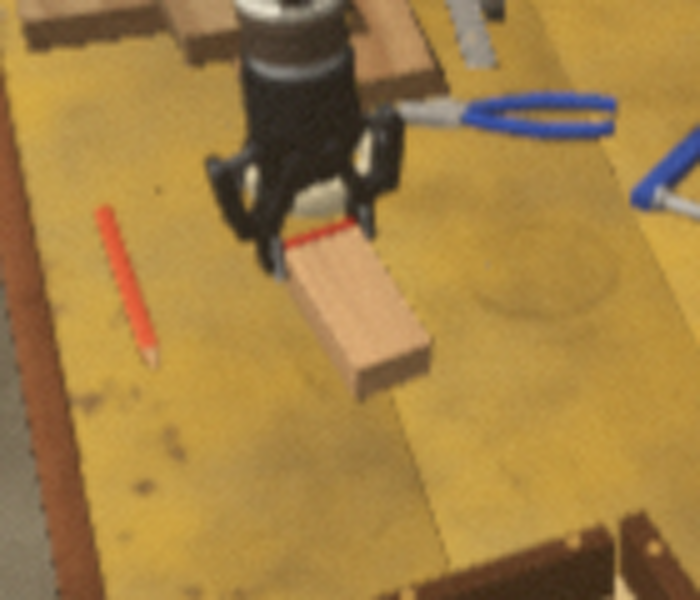

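The crop shows the rail almost down, gripped near its red end at (320,235) with the plain end edge on the bench at (395,390). About 13° of tilt is left, so I'll lower a little further before letting go to keep the drop slow.

>>> drive_tool(moves=[[0,0.0005,-0.001,0,0.045],[0,0.001,-0.0025,0,0.045],[0,0.001,-0.004,0,0.045]], force=20)

```text
time_s: 4.13
tcp_pos: [0.4854, 0.3088, -0.001]
ee_rot: [0.615, 0.789, 0.0, -0.0]
contact_force: [-0.7, 2.7, 3.3]
gripper_width: 0.648
grip_force: 29.2
```

>>> drive_tool(moves=[[0,0.0,-0.001,0,0.045],[0,0.0,-0.002,0,0.045],[0,0.0,-0.003,0,0.045]])

```text
time_s: 4.38
tcp_pos: [0.4854, 0.3087, -0.0043]
ee_rot: [0.615, 0.789, 0.0, 0.0]
contact_force: [-0.7, 2.4, 2.8]
gripper_width: 0.65
grip_force: 29.5
```

```bash
cat >> h.py <<'E'
def slope():
    s=manip.read_state();print(s["tcp_pos"],s["contact_force"],s["gripper_width"])
    c=camera("side");W=cloud(c);f=c["frame"].astype(int)
    m=(f[...,2]-f[...,0]>60)&(f[...,0]>95)&(W[...,2]>.03)&(W[...,2]<.07);m[:,:225]=0;m[:,275:]=0;m[:195]=0;m[235:]=0
    Q=W[m];A=np.c_[Q[:,:2]-Q[:,:2].mean(0),np.ones(len(Q))];k=np.ones(len(Q),bool)
    for _ in range(8):
        p=np.linalg.lstsq(A[k],Q[k,2],rcond=None)[0];k=abs(A@p-Q[:,2])<.003
    print(k.sum(),"slope xy",p[:2],"deg along d",np.degrees(np.arctan(p[:2]@[-.25,.968])),"mean",Q[k].mean(0))
E
python3 -c "
from h import *
slope()"
```

```text
[ 0.48541746  0.30865004 -0.00426109] [-0.73309258  2.40940941  2.80982241] 0.650370768320916
245 slope xy [-0.06178883  0.17829201] deg along d 10.649201988738904 mean [0.50011303 0.24333651 0.04332507]
```

>>> drive_tool(moves=[[0,0.0,-0.0007,0,0.045],[0,0.0,-0.0015,0,0.045],[0,0.0,-0.002,0,0.045],[0,0.0,-0.002,0,0.045]])

```text
time_s: 4.77
tcp_pos: [0.4852, 0.3087, -0.0065]
ee_rot: [0.615, 0.789, -0.0, 0.0]
contact_force: [-0.2, 3.0, 2.0]
gripper_width: 0.65
grip_force: 29.6
```

```bash
python3 -c "
from h import *
slope()
s,c,W=wrist(); f=c['frame'];cv2.imwrite('pics/w3.png',f)"
```

```text
[ 0.48520972  0.3086654  -0.00649237] [-0.2082709   3.01419757  2.03388004] 0.6495366649978682
252 slope xy [-0.03215879  0.13036248] deg along d 7.64514759629609 mean [0.49911809 0.2486036  0.04291727]
```

View pics/w3.png

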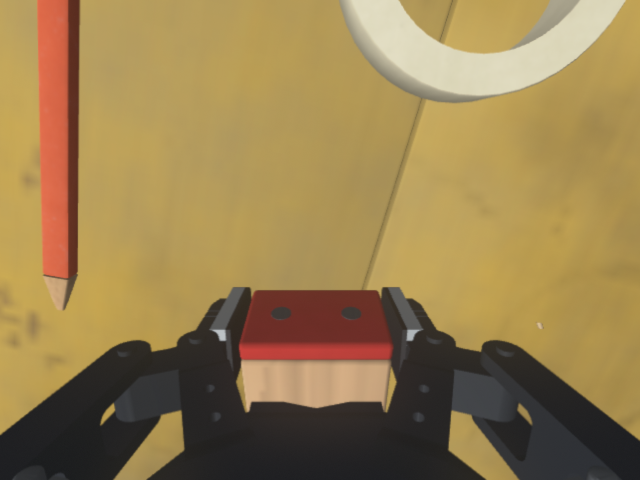

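The wrist view shows the red end at about (317,325), held between the pads with only a slight tilt left. One more small press down, then a gentle release.

>>> drive_tool(moves=[[0,0.0,-0.0007,0,0.045],[0,0.0,-0.0015,0,0.045],[0,0,-0.0015,0,0.045]])

```text
time_s: 5.12
tcp_pos: [0.4851, 0.3086, -0.0081]
ee_rot: [0.615, 0.789, -0.0, 0.0]
contact_force: [-0.1, 1.9, 2.2]
gripper_width: 0.652
grip_force: 29.7
```

>>> drive_tool(moves=[[0,0,0,0,0.0565],[0,0,0,0,0.0575],[0,0,0.002,0,0.06],[0,0,0.006,0,0.07],[0,0,0.01,0,0.0854]])

```text
time_s: 5.53
tcp_pos: [0.4848, 0.3082, 0.002]
ee_rot: [0.615, 0.789, -0.001, -0.0]
contact_force: [-0.0, 0.2, -0.1]
gripper_width: 0.937
grip_force: 0.0
```

>>> drive_tool(moves=[[0,0,0.01,0,0.0854],[0,0,0.02,0,0.0854],[0,0,0.04,0,0.0854],[0,0,0.07,0,0.0854],[0,0,0.09,0,0.0854]])

```text
time_s: 5.95
tcp_pos: [0.4859, 0.3092, 0.0955]
ee_rot: [0.615, 0.789, 0.001, 0.0]
contact_force: [0.2, 0.6, 0.7]
gripper_width: 0.999
grip_force: 0.0
```

```bash
cat >> h.py <<'E'
def railtop(W,b,lo=.03,hi=.043):
    x0,x1,y0,y1=b
    m=((W[...,2]>lo)&(W[...,2]<hi)&(W[...,0]>x0)&(W[...,0]<x1)&(W[...,1]>y0)&(W[...,1]<y1)).astype(np.uint8)
    k,l,s,c=cv2.connectedComponentsWithStats(m,connectivity=4); Q=W[l==1+s[1:,4].argmax()]
    print(len(Q),"z",Q[:,2].mean(),Q[:,2].std(),cv2.minAreaRect(Q[:,:2].astype(np.float32)*1000)); return Q
E
python3 -c "
from h import *
slope()
for n in('top','side'): railtop(cloud(camera(n)),(.42,.58,.15,.37))
s,c,W=wrist();railtop(W,(.42,.58,.15,.37))"
```

```text
[0.48593315 0.30918608 0.09545927] [0.24071759 0.60314799 0.6907373 ] 0.9985197570070702
237 slope xy [ 0.01554223 -0.00902615] deg along d -0.7231987789564003 mean [0.49786008 0.25007536 0.03404449]
411 z 0.03603078132231361 0.0032124149665203098 ((501.9457702636719, 240.86895751953125), (58.57086181640625, 91.0179214477539), 14.89892864227295)
362 z 0.03450178929601985 0.002644502800507533 ((496.8400573730469, 253.03280639648438), (56.40716552734375, 128.8218994140625), 14.053662300109863)
11486 z 0.035094658539192296 0.0007300437510232041 ((499.2945861816406, 257.0957336425781), (56.149269104003906, 120.3781509399414), 14.254575729370117)
```

The rail lies flat: top at z = 0.035, 120x56 mm, centred at (0.499, 0.257). I'll take it again at its middle and lift.

>>> drive_tool(moves=[[0.0067,-0.026,0,0,0.0854],[0.0134,-0.052,0,0,0.0854],[0.0134,-0.052,-0.035,0,0.0854],[0.0134,-0.052,-0.07,0,0.0854],[0.0134,-0.052,-0.094,0,0.0854]])

```text
time_s: 6.57
tcp_pos: [0.4965, 0.2549, -0.0052]
ee_rot: [0.615, 0.788, -0.002, -0.001]
contact_force: [-0.4, -0.5, -0.4]
gripper_width: 1.0
grip_force: 0.0
```

>>> drive_tool(moves=[[0,0,0,0,0.07],[0,0,0,0,0.06],[0,0,0,0,0.045],[0,0,0,0,0.045],[0,0,0,0,0.045]], force=35)

```text
time_s: 6.98
tcp_pos: [0.4997, 0.2575, -0.0003]
ee_rot: [0.615, 0.789, 0.001, 0.001]
contact_force: [-1.0, 0.2, -1.8]
gripper_width: 0.637
grip_force: 37.3
```

>>> drive_tool(moves=[[0,0,0,0,0.045],[0,0,0.015,0,0.045],[0,0,0.035,0,0.045],[0,0,0.065,0,0.045],[0,0,0.1,0,0.045]])

```text
time_s: 7.4
tcp_pos: [0.497, 0.256, 0.098]
ee_rot: [0.615, 0.789, -0.002, -0.001]
contact_force: [-0.1, 0.1, -3.0]
gripper_width: 0.636
grip_force: 37.9
```

```bash
python3 -c "
from h import *
s,c,W=wrist();print(s['tcp_pos'],s['grip_force'],s['gripper_width']);cv2.imwrite('pics/w4.png',c['frame'])
railtop(W,(.40,.6,.12,.4),.10,.16)
Q=railtop(cloud(camera('side')),(.40,.6,.12,.4),.10,.16)
Q=railtop(cloud(camera('top')),(.5,.7,-.2,.2),.057,.067)"
```

```text
[0.49703962 0.25603924 0.09795393] 37.9082715511322 0.636372614593322
35666 z 0.13568096704925 0.005252794733480361 ((497.16522216796875, 261.5924987792969), (82.14702606201172, 109.9171142578125), 14.212336540222168)
593 z 0.1364571412019358 0.011857677773993375 ((501.1717834472656, 256.561279296875), (81.475341796875, 131.2880401611328), 4.44855260848999)
148 z 0.06203759081591458 0.002638436499435741 ((547.7803955078125, -39.69004821777344), (97.17066955566406, 17.265897750854492), 9.734223365783691)
```

>>> drive_tool(moves=[[0.006,-0.038,0.002,-0.16,0.045],[0.012,-0.076,0.004,-0.32,0.045],[0.018,-0.114,0.006,-0.48,0.045],[0.024,-0.152,0.008,-0.64,0.045],[0.03,-0.19,0.01,-0.8,0.045]])

```text
time_s: 7.97
tcp_pos: [0.5275, 0.0651, 0.107]
ee_rot: [0.647, 0.762, -0.001, -0.001]
contact_force: [1.0, 0.6, -2.4]
gripper_width: 0.64
grip_force: 37.9
```

>>> drive_tool(moves=[[0.006,-0.038,0,0,0.045],[0.012,-0.076,0,0,0.045],[0.018,-0.114,0,0,0.045],[0.024,-0.152,0,0,0.045],[0.026,-0.184,0,0,0.045]])

```text
time_s: 8.38
tcp_pos: [0.5541, -0.1198, 0.1068]
ee_rot: [0.648, 0.762, -0.001, -0.0]
contact_force: [0.4, 0.0, -1.7]
gripper_width: 0.641
grip_force: 37.9
```

>>> drive_tool(moves=[[0,0,0,0,0.045],[0,0,0,0,0.045]])

```text
time_s: 8.55
tcp_pos: [0.5535, -0.119, 0.1067]
ee_rot: [0.649, 0.761, -0.0, -0.001]
contact_force: [-1.0, 0.2, -1.6]
gripper_width: 0.641
grip_force: 37.9
```

```bash
python3 - <<'E'
from h import *
s,c,W=wrist();print(s['tcp_pos'],s['grip_force'],np.degrees(2*np.arctan2(s['ee_rot'][1],s['ee_rot'][0]))-90)
cv2.imwrite('pics/w5.png',c['frame']);np.save('w5.npy',W)
f=c['frame'].astype(int)
for lo,hi in((.056,.068),(.008,.017)):
    m=((W[...,2]>lo)&(W[...,2]<hi)).astype(np.uint8)
    k,l,st,_=cv2.connectedComponentsWithStats(m,connectivity=4)
    for i in np.argsort(-st[1:,4])[:3]+1: print(lo,st[i],W[l==i].mean(0),cv2.minAreaRect(W[l==i][:,:2].astype(np.float32)*1000))
E
```

```text
[ 0.55347952 -0.11896913  0.10668642] 37.91939556598663 9.103887691873197
0.056 [ 157  107  255   32 8034] [ 0.52415778 -0.04405064  0.06105255] ((524.3363037109375, -43.97578430175781), (148.6033477783203, 17.544919967651367), 9.082937240600586)
0.056 [ 410  107   47  220 5984] [ 0.62170506 -0.08015273  0.06089096] ((624.3118286132812, -91.17481994628906), (18.723358154296875, 142.35646057128906), 9.008552551269531)
0.008 [  153   113   254   226 19024] [ 0.49751288 -0.11095578  0.01129496] ((529.740234375, -126.78105926513672), (182.2898406982422, 182.05548095703125), 9.084431648254395)
0.008 [628  83  12  62 430] [ 0.76690524 -0.00088086  0.01204617] ((766.2734375, 2.2947254180908203), (7.652974605560303, 42.25508499145508), 18.545616149902344)
0.008 [378 338  13  39 277] [ 0.63135904 -0.2264788   0.01128106] ((630.634765625, -221.0193634033203), (9.796647071838379, 38.787452697753906), 12.059453964233398)
```

View pics/w5.png

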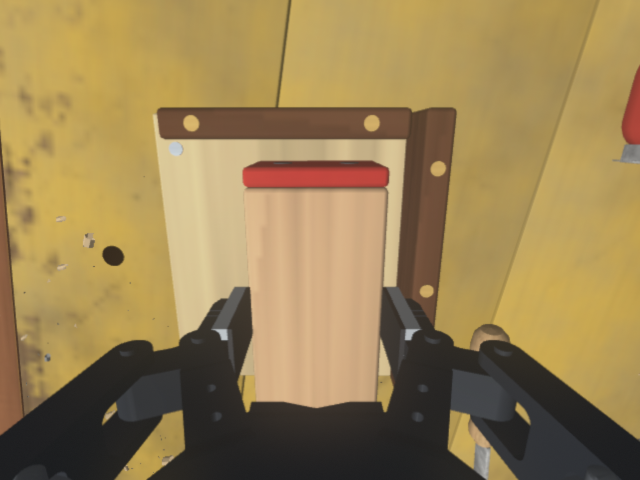

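The wrist view shows the rail held over the jig, its red end at (315,170) just short of the end stop (about (285,122)), with the long fence at (430,200) on the right. Depth gives the jig yaw as 9.06° (tool 9.1°) and the red end about 10 mm from the stop. Lowering and releasing.

>>> drive_tool(moves=[[0,0,-0.03,0,0.045],[0,0,-0.06,0,0.045],[0,0,-0.08,0,0.045],[0,0,-0.09,0,0.045],[0,0,-0.0935,0,0.045]])

```text
time_s: 9.02
tcp_pos: [0.5523, -0.1152, 0.0121]
ee_rot: [0.646, 0.763, -0.001, -0.002]
contact_force: [1.4, 0.3, -2.1]
gripper_width: 0.639
grip_force: 37.9
```

>>> drive_tool(moves=[[0,0,0,0,0.045],[0,0,0.0,0,0.06],[0,0,0.002,0,0.075],[0,0,0.004,0,0.0854],[0,0,0.004,0,0.0854]])

```text
time_s: 9.43
tcp_pos: [0.5563, -0.1176, 0.0208]
ee_rot: [0.647, 0.762, 0.001, 0.002]
contact_force: [-0.4, 0.5, -0.2]
gripper_width: 1.0
grip_force: 0.0
```

>>> drive_tool(moves=[[0,0,0.03,0,0.0854],[0,0,0.06,0,0.0854],[0,0,0.09,0,0.0854],[0,0,0.09,0,0.0854],[0,0,0.09,0,0.0854]])

```text
time_s: 9.85
tcp_pos: [0.5569, -0.1179, 0.1119]
ee_rot: [0.647, 0.762, 0.002, 0.003]
contact_force: [0.1, 0.3, -0.4]
gripper_width: 0.997
grip_force: 0.0
```

```bash
cat >> h.py <<'E'
ux=np.array([.9875,.1575]);uy=np.array([-.1575,.9875]);C=np.array([.6077,-.0398])
def cf(p): d=np.asarray(p)[...,:2]-C; return np.stack([d@ux,d@uy],-1)*1000
def look():
    s,c,W=wrist(); print("tcp",s['tcp_pos'],"corner frame",cf(s['tcp_pos']),"F",s['contact_force'],"yaw",np.degrees(2*np.arctan2(s['ee_rot'][1],s['ee_rot'][0]))-90)
    Q=railtop(W,(.45,.65,-.25,-.03),.042,.054)
    print("rail corner-frame",cv2.minAreaRect(cf(Q).astype(np.float32)))
    for lo,hi in((.057,.067),):
        m=((W[...,2]>lo)&(W[...,2]<hi)).astype(np.uint8)
        k,l,st,_=cv2.connectedComponentsWithStats(m,connectivity=4)
        for i in np.argsort(-st[1:,4])[:2]+1: print("fence",cv2.minAreaRect(cf(W[l==i]).astype(np.float32)))
    return s,c,W
E
python3 -c "
from h import *
look()"
```

```text
tcp [ 0.55694003 -0.11789293  0.11193871] corner frame [-62.42510993 -69.1220769 ] F [ 0.06154969  0.27429599 -0.37382141] yaw 9.314387945650438
13233 z 0.04715349803747838 0.0007000872484528919 ((556.462646484375, -115.965087890625), (56.232730865478516, 119.83766174316406), 9.459264755249023)
rail corner-frame ((-62.5928955078125, -67.14313507080078), (56.231689453125, 119.83544158935547), 0.3972790837287903)
fence ((8.39244270324707, -92.05152130126953), (18.74083709716797, 219.50747680664062), 0.049551211297512054)
fence ((-83.0153579711914, 8.82015609741211), (149.02305603027344, 17.93021011352539), 0.25160282850265503)
```

Released flat on the base, in the corner frame centred at (-62.6, -67.1) mm, square within 0.4°, top at z = 0.047. The fence strips land where the drawing says. Now I close the fingers and push it towards the long fence.

>>> drive_tool(moves=[[-0.02,-0.0025,0,0,0.04],[-0.04,-0.005,0,0,0.0],[-0.06,-0.0075,0,0,0.0],[-0.06,-0.0075,-0.03,0,0.0],[-0.06,-0.0075,-0.045,0,0.0]], force=40)

```text
time_s: 10.32
tcp_pos: [0.4918, -0.1246, 0.0612]
ee_rot: [0.648, 0.762, -0.001, -0.002]
contact_force: [-1.0, -1.0, 0.2]
gripper_width: 0.303
grip_force: 0.0
```

>>> drive_tool(moves=[[0,0,-0.015,0,0],[0,0,-0.03,0,0],[0,0,-0.04,0,0],[0,0,-0.045,0,0],[0,0,-0.045,0,0]])

```text
time_s: 10.73
tcp_pos: [0.4929, -0.1244, 0.0168]
ee_rot: [0.647, 0.762, -0.001, -0.002]
contact_force: [-0.6, 0.0, -0.4]
gripper_width: 0.002
grip_force: 0.0
```

```bash
python3 -c "
from h import *
s,c,W=look()"
```

```text
tcp [ 0.49287452 -0.12437846  0.01679595] corner frame [-126.7112678   -65.43621784] F [-0.64320269  0.01436194 -0.44073876] yaw 9.326572021673442
24517 z 0.04712600598076305 0.0007855264895555877 ((554.8206787109375, -105.59230041503906), (56.80550003051758, 98.78317260742188), 9.501691818237305)
rail corner-frame ((-62.58060073852539, -56.641441345214844), (56.80440139770508, 98.78133392333984), 0.43973246216773987)
fence ((-84.79976654052734, 8.858970642089844), (147.68319702148438, 18.25099754333496), 0.017005976289510727)
fence ((1.6256294250488281, -82.51017761230469), (19.30706214904785, 96.18453216552734), 11.871091842651367)
```

>>> drive_tool(moves=[[0.0099,0.0016,0,0,0],[0.0168,0.0027,0,0,0],[0.0237,0.0038,0,0,0],[0.0296,0.0047,0,0,0],[0.0356,0.0057,0,0,0]])

```text
time_s: 11.2
tcp_pos: [0.5311, -0.119, 0.0191]
ee_rot: [0.647, 0.762, 0.0, 0.0]
contact_force: [-3.1, -0.9, 4.1]
gripper_width: 0.0
grip_force: 2.5
```

>>> drive_tool(moves=[[0.004,0.0006,0,0,0],[0.008,0.0013,0,0,0],[0.011,0.0018,0,0,0],[0.013,0.0021,0,0,0],[0.013,0.0021,0,0,0]])

```text
time_s: 11.62
tcp_pos: [0.5429, -0.1171, 0.0191]
ee_rot: [0.647, 0.762, -0.001, -0.0]
contact_force: [-2.2, -0.2, 4.3]
gripper_width: -0.005
grip_force: 2.6
```

```bash
python3 -c "
from h import *
s,c,W=look()"
```

```text
tcp [ 0.54289461 -0.11712803  0.01910053] corner frame [-76.17448786 -66.15458157] F [-2.22593369 -0.17529692  4.27197082] yaw 9.327270305633803
18677 z 0.047163009073632314 0.000823771020518051 ((553.3838500976562, -95.93794250488281), (56.44571304321289, 79.22169494628906), 9.62816047668457)
rail corner-frame ((-62.47895812988281, -46.88140106201172), (56.444618225097656, 79.2201919555664), 0.5661405920982361)
fence ((-83.65507507324219, 8.858031272888184), (149.66424560546875, 18.19873046875), 0.0060622417367994785)
fence ((8.069145202636719, -42.05865478515625), (18.91227912902832, 119.3900146484375), 0.26167723536491394)
```

```bash
python3 -c "
from h import *
s,c,W=wrist();t=camera('side')['frame']
a=c['frame'];b=cv2.resize(t[230:370,220:370],None,fx=3,fy=3,interpolation=2)
cv2.imwrite('pics/m6.png',np.hstack([cv2.resize(a[:,80:560],(420,420)),cv2.resize(b,(380,420))]))"
```

```text
(no output)
```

View pics/m6.png

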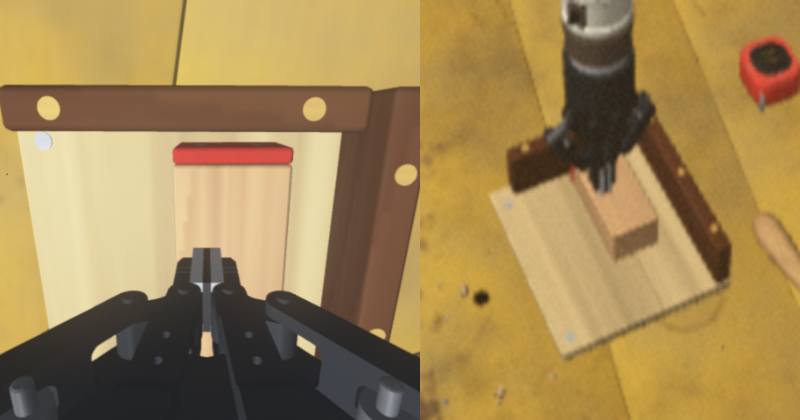

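The mosaic shows the closed fingers at (205,270) riding over the rail's near edge, with the rail not moved: the fingertips are higher than the TCP reading implies. I'll measure where the tips really are.

```bash
python3 - <<'E'
from h import *
s,c,W=wrist(); R=Ro.from_quat(s['ee_rot']).as_matrix()
T=(W-s['tcp_pos'])@R
near=(c['depth']>0)&(abs(T[...,0])<.05)&(abs(T[...,1])<.03)&(T[...,2]<-.005)
for cc in(300,310,318,326,335,345):
    rows=np.where(near[:,cc])[0]
    print(cc,[(r,*(T[r,cc]*1000).round(0).astype(int),round(W[r,cc,2],3)) for r in range(200,400,16)])
print(manip.read_state()['joint_positions'])
E
```

```text
300 [(200, np.int64(46), np.int64(-5), np.int64(-29), np.float64(0.048)), (216, np.int64(39), np.int64(-5), np.int64(-28), np.float64(0.047)), (232, np.int64(33), np.int64(-5), np.int64(-29), np.float64(0.048)), (248, np.int64(25), np.int64(-5), np.int64(-28), np.float64(0.047)), (264, np.int64(18), np.int64(-5), np.int64(-27), np.float64(0.046)), (280, np.int64(10), np.int64(-5), np.int64(-28), np.float64(0.047)), (296, np.int64(12), np.int64(-5), np.int64(-47), np.float64(0.066)), (312, np.int64(11), np.int64(-4), np.int64(-58), np.float64(0.078)), (328, np.int64(12), np.int64(-4), np.int64(-71), np.float64(0.09)), (344, np.int64(12), np.int64(-3), np.int64(-80), np.float64(0.099)), (360, np.int64(17), np.int64(-3), np.int64(-94), np.float64(0.113)), (376, np.int64(13), np.int64(-3), np.int64(-95), np.float64(0.114)), (392, np.int64(8), np.int64(-3), np.int64(-95), np.float64(0.114))]
310 [(200, np.int64(46), np.int64(-1), np.int64(-29), np.float64(0.048)), (216, np.int64(39), np.int64(-1), np.int64(-27), np.float64(0.046)), (232, np.int64(32), np.int64(-1), np.int64(-27), np.float
[... 3659 characters left out ...]
18), np.int64(14), np.int64(-28), np.float64(0.047)), (280, np.int64(11), np.int64(14), np.int64(-29), np.float64(0.048)), (296, np.int64(7), np.int64(13), np.int64(-37), np.float64(0.057)), (312, np.int64(7), np.int64(12), np.int64(-50), np.float64(0.069)), (328, np.int64(14), np.int64(10), np.int64(-74), np.float64(0.093)), (344, np.int64(12), np.int64(10), np.int64(-80), np.float64(0.099)), (360, np.int64(17), np.int64(9), np.int64(-94), np.float64(0.113)), (376, np.int64(17), np.int64(8), np.int64(-101), np.float64(0.12)), (392, np.int64(17), np.int64(8), np.int64(-106), np.float64(0.125))]
[-2.12180241e-01  4.92672127e-01 -1.31740786e-01  9.46643780e-01
 -4.24647792e-04  1.19593148e+00]
```

The closed fingertips end about 28 mm behind the reported TCP, resting on the rail's top at z = 0.047. I'll back off and come down 25 mm lower so the fingers actually meet the rail's side.

>>> drive_tool(moves=[[0,0,0.012,0,0],[-0.02,-0.0032,0.012,0,0],[-0.05,-0.008,0.012,0,0],[-0.05,-0.008,0.005,0,0],[-0.05,-0.008,-0.01,0,0]])

```text
time_s: 12.23
tcp_pos: [0.4933, -0.1254, 0.0098]
ee_rot: [0.648, 0.762, 0.001, 0.001]
contact_force: [-0.0, -0.4, -0.1]
gripper_width: -0.002
grip_force: 0.0
```

>>> drive_tool(moves=[[0,0,-0.005,0,0],[0,0,-0.01,0,0],[0,0,-0.015,0,0],[0,0,-0.015,0,0]])

```text
time_s: 12.57
tcp_pos: [0.4929, -0.1248, -0.0073]
ee_rot: [0.647, 0.762, -0.0, -0.001]
contact_force: [0.3, -0.8, -0.4]
gripper_width: 0.005
grip_force: 0.0
```

>>> drive_tool(moves=[[0.0069,0.0011,0,0,0],[0.0138,0.0022,0,0,0],[0.0207,0.0033,0,0,0],[0.0257,0.0041,0,0,0],[0.0296,0.0047,0,0,0]])

```text
time_s: 12.98
tcp_pos: [0.5235, -0.1202, -0.0061]
ee_rot: [0.647, 0.762, -0.0, 0.0]
contact_force: [-2.5, -1.0, 1.9]
gripper_width: 0.001
grip_force: 1.1
```

```bash
python3 -c "
from h import *
s,c,W=look()"
```

```text
tcp [ 0.52353025 -0.12022033 -0.00614148] corner frame [-95.78382634 -66.15834388] F [-2.54435551 -1.04214693  1.9182882 ] yaw 9.349062782335722
28106 z 0.047157796215307926 0.000988441851324069 ((557.9415893554688, -85.07587432861328), (73.46833801269531, 86.49616241455078), 82.30374908447266)
rail corner-frame ((-56.26749801635742, -36.872955322265625), (73.46694946289062, 86.49457550048828), 73.24176788330078)
fence ((-83.328857421875, 8.807385444641113), (149.99386596679688, 18.178712844848633), 0.06662578880786896)
fence ((7.804867267608643, -47.88776779174805), (19.25846290588379, 108.05127716064453), 0.2434571534395218)
```

>>> drive_tool(moves=[[0.0049,0.0008,0,0,0],[0.0099,0.0016,0,0,0],[0.0138,0.0022,0,0,0],[0.0178,0.0028,0,0,0],[0.0217,0.0035,0,0,0]])

```text
time_s: 13.45
tcp_pos: [0.5448, -0.1167, -0.0065]
ee_rot: [0.647, 0.762, -0.0, -0.0]
contact_force: [-1.2, -0.5, 0.5]
gripper_width: 0.003
grip_force: 0.7
```

```bash
cat >> h.py <<'E'
def edges(W,s):
    q=cf(W); z=W[...,2]
    m=(z>.043)&(z<.051)&(q[...,0]>-100)&(q[...,0]<-1)&(q[...,1]<-3)&(q[...,1]>-130)
    for y in range(-120,-10,12):
        k=m&(abs(q[...,1]-y)<4)
        if k.sum()>60: print(y,k.sum(),np.percentile(q[k][:,0],[2,98]).round(1))
    k=m&(q[...,1]>-40)&(abs(q[...,0]+32)<25); print("red y",np.percentile(q[k][:,1],[98,99.5]).round(1))
E
python3 -c "
from h import *
s,c,W=look();edges(W,s)"
```

```text
tcp [ 0.54475698 -0.11670215 -0.0065041 ] corner frame [-74.26832218 -66.02734642] F [-1.23153387 -0.45556702  0.49176752] yaw 9.328767572449067
33490 z 0.04732380583961806 0.0016796510028121883 ((583.5641479492188, -73.49311065673828), (93.00871276855469, 91.11250305175781), 81.08636474609375)
rail corner-frame ((-29.14084243774414, -29.470535278320312), (93.00696563720703, 91.11080169677734), 72.02437591552734)
fence ((-83.58885955810547, 8.824247360229492), (150.1677703857422, 18.19904327392578), 0.06551095843315125)
fence ((8.0810546875, -35.591915130615234), (19.63039779663086, 106.67200469970703), 0.31012776494026184)
-96 250 [-31.5 -20.7]
-84 90 [-10.2  -1.1]
-72 1125 [-50.2  -4. ]
-60 3249 [-84.2  -5. ]
-48 3133 [-58.4  -5.1]
-36 3440 [-58.4  -4.9]
-24 3727 [-58.5  -4.8]
-12 3967 [-58.2  -5. ]
red y [-7.7 -7.4]
```

>>> drive_tool(moves=[[0.001,0.0002,0,0,0],[0.002,0.0003,0,0,0],[0.003,0.0005,0,0,0],[0.004,0.0006,0,0,0],[0.004,0.0006,0,0,0]])

```text
time_s: 13.92
tcp_pos: [0.5474, -0.1162, -0.0064]
ee_rot: [0.647, 0.762, -0.001, -0.001]
contact_force: [-3.8, -0.8, 3.7]
gripper_width: -0.001
grip_force: 2.5
```

>>> drive_tool(moves=[[0.001,0.0002,0,0,0],[0.001,0.0002,0,0,0]])

```text
time_s: 14.08
tcp_pos: [0.5473, -0.1162, -0.0065]
ee_rot: [0.647, 0.762, -0.001, -0.001]
contact_force: [-8.1, -1.1, 6.3]
gripper_width: 0.001
grip_force: 3.8
```

```bash
python3 -c "
from h import *
s,c,W=wrist();print(s['contact_force'],cf(s['tcp_pos']));edges(W,s)"
```

```text
[-8.09763597 -1.08725864  6.25838187] [-71.70931491 -65.97311819]
-96 248 [-28.6 -17.8]
-84 82 [-8.3 -1.2]
-72 1101 [-47.4  -1.5]
-60 3254 [-81.3  -2.6]
-48 3150 [-55.8  -2.6]
-36 3421 [-55.8  -2.5]
-24 3712 [-55.8  -2.4]
-12 3973 [-55.6  -2.5]
red y [-7.7 -7.4]
```

The rail is flush on the long fence (pushing stalled at 8 N). Now I lift, go round to the plain end and push it to the end stop.

>>> drive_tool(moves=[[-0.008,-0.0013,0,0,0],[-0.008,-0.0013,0.025,0,0],[-0.008,-0.0013,0.06,0,0],[-0.008,-0.0013,0.07,0,0],[0.01,-0.03,0.07,0,0]])

```text
time_s: 14.55
tcp_pos: [0.5603, -0.1428, 0.0676]
ee_rot: [0.645, 0.764, 0.002, 0.002]
contact_force: [-0.3, 0.8, -0.3]
gripper_width: 0.001
grip_force: 0.0
```

>>> drive_tool(moves=[[0.022,-0.03,0,0,0],[0.0456,-0.0583,0,0,0],[0.0456,-0.0583,0,0,0],[0.0456,-0.0583,-0.03,0,0],[0.0456,-0.0583,-0.05,0,0]])

```text
time_s: 14.97
tcp_pos: [0.6066, -0.2053, 0.0129]
ee_rot: [0.648, 0.762, 0.001, 0.002]
contact_force: [-1.2, 0.1, -0.3]
gripper_width: -0.001
grip_force: 0.0
```

```bash
python3 -c "
from h import *
s,c,W=wrist();print(s['tcp_pos'],s['contact_force'],cf(s['tcp_pos']));edges(W,s)"
```

```text
[ 0.60663949 -0.20530663  0.0128662 ] [-1.22062229  0.13752521 -0.30244826] [ -27.11454602 -163.27076668]
-120 2799 [-55.1  -2.2]
-108 3018 [-55.   -2.2]
-96 3256 [-55.   -2.3]
-84 3479 [-55.1  -2.3]
-72 3757 [-55.   -2.2]
-60 4071 [-54.8  -2.2]
-48 2053 [-54.7  -2.1]Traceback (most recent call last):
  File "<string>", line 3, in <module>
    s,c,W=wrist();print(s['tcp_pos'],s['contact_force'],cf(s['tcp_pos']));edges(W,s)
                                                                          ~~~~~^^^^^
  File "h.py", line 47, in edges
    k=m&(q[...,1]>-40)&(abs(q[...,0]+32)<25); print("red y",np.percentile(q[k][:,1],[98,99.5]).round(1))
                                                            ~~~~~~~~~~~~~^^^^^^^^^^^^^^^^^^^^^
    return _quantile_unchecked(
        a, q, axis, out, overwrite_input, method, keepdims, weights)
    return _ureduce(a,
                    func=_quantile_ureduce_func,
    ...<5 lines>...
                    overwrite_input=overwrite_input,
                    method=method)
    r = func(a, **kwargs)
    result = _quantile(arr,
                       quantiles=q,
    ...<2 lines>...
                       out=out,
                       weights=wgt)
    slices_having_nans = np.isnan(arr[-1, ...])
                                  ~~~^^^^^^^^^
IndexError: index -1 is out of bounds for axis 0 with size 0
```

>>> drive_tool(moves=[[0,0,-0.01,0,0],[0,0,-0.019,0,0],[0,0,-0.019,0,0],[-0.0016,0.01,-0.019,0,0],[-0.0032,0.02,-0.019,0,0]])

```text
time_s: 15.43
tcp_pos: [0.6027, -0.184, -0.0043]
ee_rot: [0.648, 0.762, 0.001, 0.001]
contact_force: [-0.5, -0.1, 0.0]
gripper_width: -0.0
grip_force: 0.0
```

>>> drive_tool(moves=[[-0.0004,0.0025,0,0,0],[-0.0008,0.005,0,0,0],[-0.0011,0.007,0,0,0],[-0.0014,0.009,0,0,0],[-0.0014,0.009,0,0,0]])

```text
time_s: 15.85
tcp_pos: [0.6011, -0.1753, -0.0046]
ee_rot: [0.647, 0.762, 0.0, 0.001]
contact_force: [0.4, -0.5, 0.5]
gripper_width: -0.001
grip_force: 0.6
```

```bash
python3 - <<'E'
from h import *
s=manip.read_state();print(s['contact_force'],cf(s['tcp_pos']))
for n in("top","side"):
    c=camera(n);W=cloud(c);q=cf(W);z=W[...,2]
    m=(z>.041)&(z<.053)&(q[...,0]>-75)&(q[...,0]<-3)&(q[...,1]<-2)&(q[...,1]>-150)
    f=c['frame'].astype(int);red=(f[...,2]>110)&(f[...,1]<90)&(abs(q[...,0]+28)<40)&(abs(q[...,1])<30)
    print(n,m.sum(),cv2.minAreaRect(q[m].astype(np.float32)),"red",red.sum(),q[red].mean(0),q[red].max(0),q[red].min(0))
E
```

```text
[ 0.37606744 -0.52755347  0.45386552] [ -27.8176458 -132.7597619]
top 115 ((-30.1381893157959, -20.133522033691406), (54.13341522216797, 35.582340240478516), 0.11574922502040863) red 133 [-22.75909354  -0.43910089] [11.2141049  18.26618199] [-67.65698509 -29.06526459]
side 231 ((-44.01898956298828, -73.17206573486328), (59.471683502197266, 142.04075622558594), 0.12102913856506348) red 47 [-38.68434683  -0.935591  ] [-10.0377381   19.35905925] [-65.56011276 -10.45839074]
```

>>> drive_tool(moves=[[-0.0003,0.002,0,0,0],[-0.0006,0.004,0,0,0],[-0.0008,0.005,0,0,0],[-0.0009,0.006,0,0,0],[-0.0009,0.006,0,0,0]])

```text
time_s: 16.37
tcp_pos: [0.6002, -0.1743, -0.005]
ee_rot: [0.649, 0.761, -0.003, 0.003]
contact_force: [0.6, -12.3, 0.2]
gripper_width: 0.003
grip_force: 6.3
```

>>> drive_tool(moves=[[-0.0002,0.001,0,0,0],[-0.0003,0.002,0,0,0],[-0.0003,0.002,0,0,0]])

```text
time_s: 16.62
tcp_pos: [0.6003, -0.1744, -0.0047]
ee_rot: [0.649, 0.761, -0.004, 0.005]
contact_force: [1.2, -18.0, -1.3]
gripper_width: 0.001
grip_force: 8.5
```

It stalled at 18 N against the end stop. I'll back off, lift and check from above.

>>> drive_tool(moves=[[0.0016,-0.01,0,0,0],[0.003,-0.02,0,0,0],[0.003,-0.02,0.03,0,0],[0.003,-0.02,0.07,0,0],[0.003,-0.02,0.11,0,0]])

```text
time_s: 17.03
tcp_pos: [0.6002, -0.1865, 0.1035]
ee_rot: [0.647, 0.762, -0.001, -0.003]
contact_force: [1.8, -0.0, 1.2]
gripper_width: -0.001
grip_force: 0.0
```

>>> drive_tool(moves=[[-0.012,0.02,0.02,0,0],[-0.03,0.04,0.04,0,0],[-0.03,0.04,0.05,0,0],[-0.03,0.04,0.05,0,0],[-0.03,0.04,0.05,0,0]])

```text
time_s: 17.45
tcp_pos: [0.5727, -0.1472, 0.1548]
ee_rot: [0.647, 0.762, 0.0, 0.0]
contact_force: [-0.6, -0.3, -0.5]
gripper_width: 0.003
grip_force: 0.0
```

```bash
python3 -c "
from h import *
s,c,W=look();edges(W,s)
q=cf(W);z=W[...,2];m=(z>.043)&(z<.051)&(q[...,0]>-75)&(q[...,0]<-12)&(q[...,1]<10)&(q[...,1]>-150)
for x in range(-52,-8,8):
    k=m&(abs(q[...,0]-x)<3);print(x,np.percentile(q[k][:,1],[1,99]).round(1))
f=c['frame'];cv2.imwrite('pics/w7.png',f)"
```

```text
tcp [ 0.57274611 -0.14723269  0.15476603] corner frame [ -51.43761142 -100.58454434] F [-0.57431279 -0.29218465 -0.53164927] yaw 9.357093190633464
11755 z 0.047268389529728325 0.0011339109902553525 ((591.8297119140625, -138.04293823242188), (61.88441467285156, 208.56712341308594), 9.134683609008789)
rail corner-frame ((-31.145158767700195, -94.51531982421875), (61.88325881958008, 208.563232421875), 0.07270897924900055)
fence ((8.317584991455078, -90.10636901855469), (216.4697723388672, 18.507047653198242), 89.98345947265625)
fence ((-83.51402282714844, 9.029550552368164), (149.7301025390625, 18.368005752563477), 0.1473408043384552)
-120 270 [-55.4  -2.5]
-108 619 [-55.4  -2.3]
-96 657 [-55.4  -2.7]
-84 668 [-55.4  -2.6]
-72 708 [-55.4  -2.6]
-60 736 [-56.2  -2.3]
-48 793 [-56.2  -2.7]
-36 799 [-56.2  -2.8]
-24 835 [-56.2  -2.7]
-12 841 [-56.2  -2.6]
red y [-3.8 -3.2]
-52 [-118.2   -0.4]
-44 [-118.4   -0.4]
-36 [-118.3   -0.4]
-28 [-118.    -0.3]
-20 [-118.2   -0.3]
-12 [-118.1   -0.2]
```

View pics/w7.png

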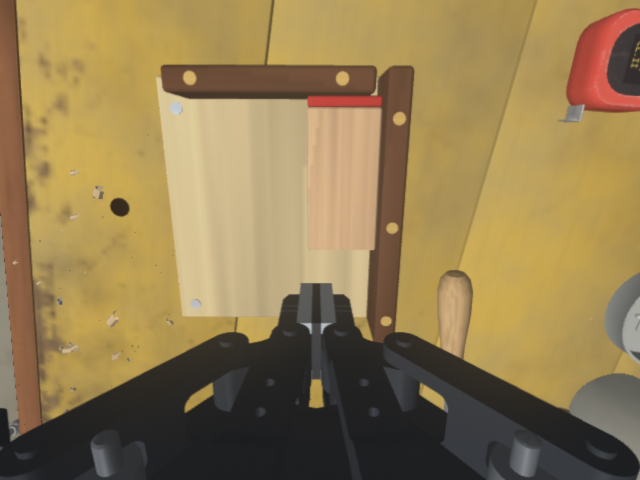

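The picture shows the rail seated in the corner: its red end at (345,101) lies against the end stop, and its right side at (378,175) along the long fence. Measured, the long side spans x = -56 to about 0, the ends y = -118 to -0.3 mm, and the skew is under 0.01 rad. Arm is clear, so I'm handing in.

```bash
python3 -c "
from h import *
print(manip.job_done())"
```

```text
the job is handed in; nothing more can be done
None
```

I laid the rail flat on the bench, took it up again and pushed it home in the jig corner. By the last wrist-camera measurement it is flush to the long fence and the end stop, and the job is handed in, but no verdict came back.

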